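Fit the keyed drive stem to a food-prep machine and hold it home

TASK

Put this food-prep machine back together: take the steel drive stem out of the grey accessory holder and push it, nose down, into the hub on top of the machine, turning it until its brass key slips into the hub's keyway, then push on against the spring ejector until the stem's collar is right down on the hub. The ejector would pop it up again, so finish with the gripper still holding the stem and pressing it fully home, ready for me to tighten the locking screw. Leave the white beater in its holder and do not disturb the other things on the table.

Things in the scene. Friction and masses are not known exactly. Their poses are not given: they have to be found in the camera images.
- stem_tang (a point): Grip point: centre of the tang atop the loose steel drive stem (116 mm tall, 0.24 kg). Tang 24 mm (stem x) by 18 mm (stem y, between its two flats) by 46 mm tall. Stem z runs from nose up to tang; stem x points to the side where the brass key sits; red index marks on the tang's top and the collar lie above the key. It starts upright, hanging by its collar in a holder cup that hides the key.
- stem_nose (a point): Bottom centre of the stem, 93 mm below stem_tang, same axes. Up from the nose: shaft 24 mm in diameter, lowest 4 mm tapered to 17 mm; key 8 mm wide, out to 17 mm from the axis, from 12 to 33 mm up, foot rounded; collar 50 mm in diameter from 40 to 48 mm; neck 22 mm in diameter; tang from 70 to 116 mm.
- hub_mouth (a point): Centre of the bore's mouth in the top face of the aluminium hub on the machine, z up. x points to the keyway (red mark beyond it). Hub 60 mm in diameter, bore 26.4 mm; keyway 10 mm wide, to 19 mm from the axis, full depth. The key enters when stem x is along this x; else it stops on the face, nose 12 mm deep. Home: nose 40 mm below the mouth, collar on the hub face.
- machine: White and steel food-prep machine, 250 x 196 mm, fixed; origin under its centre, below the hub. Steel deck at 88 mm, hub mouth at 150 mm above the table. The hub's keyway direction differs from the machine's by up to 0.5 rad; the hub's gearbox is stiff: it does not turn under less than 3 N m. A black locking screw stands out 48 mm from the axis on the hub's -y side, 26 mm below the mouth.
- ejector (a joint): Travel of the brass spring ejector down the bore, m: 0 at rest (its face 28 mm below the mouth), 0.012 when the stem is home. It pushes up with 4 N at 0 and 10 N at 0.012, so it lifts a stem that is let go.
- holder: Grey accessory holder, fixed on the table: base plate 205 x 88 x 14 mm with two cups, 58 mm high, 43 mm wide inside, 112 mm apart along its x. The stem hangs in one, the white beater in the other. Origin under its centre.
- stem: The drive stem itself; origin at its nose, same frame as stem_nose.
- beater: White plastic beater that hangs in the other cup of the holder, with an oval loop 60 mm wide and 55 mm high on top of a 50 mm collar; origin at its nose, 121 mm below its top. To be left in its cup.
- timer: White kitchen timer with a red knob, 62 x 62 x 51 mm, loose at the front edge of the table, in front of the machine; origin under its centre. Leave alone.
- tape_roll: Roll of tan tape, 96 mm in diameter, 25 mm high, loose at the front left; origin under its centre. Leave alone.
- driver: Screwdriver with a green grip and red end, 216 x 40 x 40 mm, lying loose at the front right; origin under its centre. Leave alone.
Mind the look-alikes: they are no part of the job. Leave any green or turquoise look-alike of the stem alone.

How it is judged:
By the outcome, as a careful person would: the job done as asked, in the order asked, and still so for the second after the job is handed in, while the arm keeps its last pose, push and grip.
It also fails if it takes over 35 s, if anything falls off the work surface, if the arm or the gripper's body presses on something with over 40 N, if the wrist force passes 120 N, or if a joint passes its speed limit or range.

ROBOT

A 6-joint arm with a two-finger parallel gripper is mounted at the origin on a cart in front of the work surface, level with it; the furniture and walls round the work are solid. World frame = base frame: x ahead of the robot, y to its left, z up, the work surface at z = 0. Lengths are in mm, angles in rad, forces in N, time in s.
With the tool pointing down it reaches from about 400 to 925 mm from the base axis. Payload 12.5 kg.
Tool frame: the origin (TCP) lies at the very end of the fingers, on their centre line; the grasp point (between the pads) lies 19 mm behind it; x points along the fingers, y is the direction in which the jaws open and shut, and the axes are right-handed (so a half turn about x gives the same grasp; the last joint's range is limited). The gripper opens to 95 mm and grips with 3 to 60 N. Pads are 20 mm wide; open, the fingers measure 119 mm over their backs; the gripper's body (75 mm by 180 mm) begins 59 mm behind the grasp point.
Start: joints at [-1.385, 0.491, 1.559, -0, 1.092, -0.106], TCP at [179.821, -598.591, 214.661] pointing down, gripper open.
Joint ranges: [-3.1, 3.1], [-0.84, 2.19], [0.05, 2.79], [-1.13, 4.28], [0.06, 2.93], [-2.69, 2.69]. Speed limits (rad/s): [2.22, 2.22, 2.79, 3.14, 3.14, 3.14].

INTERFACE

Orientations are given as [roll, pitch, yaw] about the fixed x, y, z axes, in that order (R = Rz(yaw) Ry(pitch) Rx(roll)).
In Python, from cell import env, optics, job gives the robot as it stands.
- The arm moves only by the shell command python3 -m handwheel 'ROWS' [OPENING]. ROWS is JSON, a list of rows, each an object with "travel": the shift along the world's x, y, z in mm, a list of three; "roll": the turn about the world's z in degrees. In form: [{"travel": [dx, dy, dz], "roll": roll}, ...]. A call has 1 to 8 rows; each row is the pose to reach, as a shift and turn from the pose commanded when the call began; what a row does not reach only later rows make up. A row lasts 1/10 s, in which the tool goes at most 50 mm and 8.59 degrees, less where a joint would pass 70% of its speed; a pose out of reach is approached as far as the arm can. A call with a gripper value outside its range is refused whole. OPENING is the closure, from -1 (fully open) to 1 (shut), set as the call begins (- or left out, the last holds). The fingers move at their own pace and stop on an object; the grip force is fixed at half the most. Time passes only in rows, so rows that repeat a pose let the fingers close. It gives the time, the measured TCP pose, the force and the opening at its end, in the units of the state.
- env.state(): the state, without advancing time (a new reading comes with each control period).
- optics.read_camera(name): name is "side" or "top" or "wrist"; returns the picture (480x640x3 uint8, red, green, blue); there is no depth.
- optics.camera_params(name): a dict with "fx", "fy", "cx", "cy" (pixels), "k1" (the pictures are not rectified: a ray, as slopes to the right and down, at radius r is drawn at 1 + k1 r^2 times it, then the intrinsics apply), "world_from_camera" (4x4, takes a point from camera to world coordinates). Camera axes: x right, y up, looking along -z (the intrinsics and any distortion apply to the point x, -y, -z); pixel columns grow to the right and rows downward; lengths in mm; the calibration is good to about 2 mm. A picture is of the moment at which its call begins: read the wrist's pose just before it. camera_params takes no time and is no camera call; for the wrist camera it gives the pose at the moment of the call.
- job.job_done(): hands the job in, once; it reports no verdict.
The state is a dict: "t": time; "joints": joint angles; "qvel": joint speeds; "tau": joint torques, N m; "eef_pos": TCP position; "tcp_rot": TCP orientation; "ft_force": force on the tool from outside, world axes, zero at the start; "moment": the same for the moment, N m; "opening": opening from 0.0 (shut) to 1.0 (fully open).
Only numpy, scipy, OpenCV 4.12 (cv2) and the standard library are available. Lean on these libraries where they do the work, as an engineer would, in place of code of your own. Each camera call takes 0.05 s, during which the arm holds its last target.

## Working session

There is one attempt and no reset: what is moved stays moved. The work goes in short steps, Python scripts to look and compute and a shell command to move; the robot and the scene stay as the last step left them, time stands still between calls to the robot, and variables do not carry over. Pictures are saved under pics/ and viewed, and the job is handed in when it is done.

```bash
ls; mkdir -p pics; cat > h.py <<'E'
import numpy as np, cv2, json
from cell import env, optics, job
def save(name,fn):
    P=optics.camera_params(name); im=optics.read_camera(name)
    cv2.imwrite(f'pics/{fn}.png',im[:,:,::-1]); 
    P={k:(np.array(v).tolist() if k=='world_from_camera' else v) for k,v in P.items()}
    json.dump(P,open(f'pics/{fn}.json','w')); return im,P
def load(fn):
    return cv2.imread(f'pics/{fn}.png'), json.load(open(f'pics/{fn}.json'))
def ray(P,u,v):
    K=np.array([[P['fx'],0,P['cx']],[0,P['fy'],P['cy']],[0,0,1.]])
    p=cv2.undistortPoints(np.array([[[u,v]]],float),K,np.array([P['k1'],0,0,0,0.])).ravel()
    M=np.array(P['world_from_camera']); d=M[:3,:3]@np.array([p[0],-p[1],-1]); return M[:3,3],d/np.linalg.norm(d)
def onz(P,u,v,z):
    o,d=ray(P,u,v); return o+d*(z-o[2])/d[2]
def proj(P,X):
    M=np.array(P['world_from_camera']); c=M[:3,:3].T@(np.array(X)-M[:3,3]); a,b=c[0]/-c[2],-c[1]/-c[2]
    s=1+P['k1']*(a*a+b*b); return P['cx']+P['fx']*a*s,P['cy']+P['fy']*b*s
E
python3 - <<'E'
from h import *
for n in ['top','side','wrist']:
    im,P=save(n,n+'0'); print(n,P)
print(env.state())
E
```

```text
pics
top {'fx': 621.4184118199178, 'fy': 621.4184118199178, 'cx': 336.82440295210307, 'cy': 243.4254558368121, 'k1': -0.0005244317136517125, 'world_from_camera': [[0.044950904352686, 0.9754213720963919, -0.21571407709156873, 188.95651468609], [-0.9989794738208049, 0.04293730023878049, -0.014014247497191936, 38.03286807977632], [-0.004407616428797272, 0.21612388832749704, 0.9763559995266173, 1370.2730329668095], [0.0, 0.0, 0.0, 1.0]]}
side {'fx': 524.8430692961377, 'fy': 524.8430692961377, 'cx': 318.54217276212177, 'cy': 248.3367446048597, 'k1': -0.15392761821670858, 'world_from_camera': [[0.9593361372797957, -0.1465849627288038, 0.2412198673635241, 711.4119782], [0.28195923460013983, 0.5374963396488921, -0.7947305674804175, -834.4253570724354], [-0.013159245144927357, 0.8304279219570101, 0.5569706461757007, 738.3988448962158], [0.0, 0.0, 0.0, 1.0]]}
wrist {'fx': 332.40482877265293, 'fy': 332.40482877265293, 'cx': 318.3718149273433, 'cy': 241.99593198929688, 'k1': 0.0035007079367221153, 'world_from_camera': [[0.28702827451554097, 0.929681290687045, 0.23088409944190408, 243.90797356615
[... 159 characters left out ...]
101027943176], [0.0, 0.0, 0.0, 1.0]]}
{'t': 0.15, 'joints': array([-1.38457045e+00,  4.91381372e-01,  1.55929053e+00,  6.85572148e-06,
        1.09168489e+00, -1.05628802e-01]), 'qvel': array([-2.33903688e-03, -1.98050881e-03, -7.75734180e-04, -7.80774752e-04,
       -1.65907599e-05,  1.09086518e-03]), 'tau': array([-3.83319602e-04, -6.12896991e+01, -2.58276880e+01,  6.91487873e-02,
        4.73549764e-02, -7.14129760e-05]), 'eef_pos': array([ 179.80621122, -598.40614518,  214.22718663]), 'tcp_rot': array([-1.68438353,  1.57003217,  1.74906064]), 'ft_force': array([-0.32248421,  0.7744652 , -0.9128216 ]), 'moment': array([-0.00397449, -0.05963387,  0.0837615 ]), 'opening': 0.997826804108023}
```

View pics/top0.png

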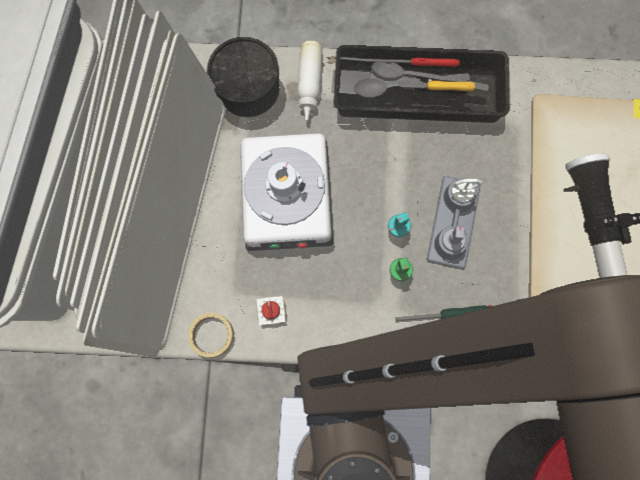

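View pics/side0.png

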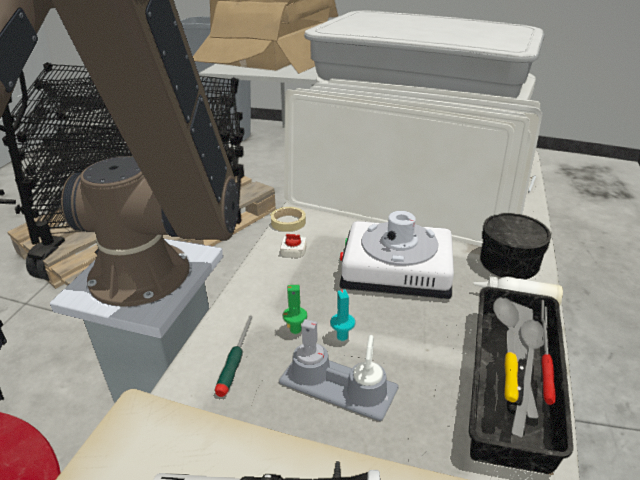

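View pics/wrist0.png

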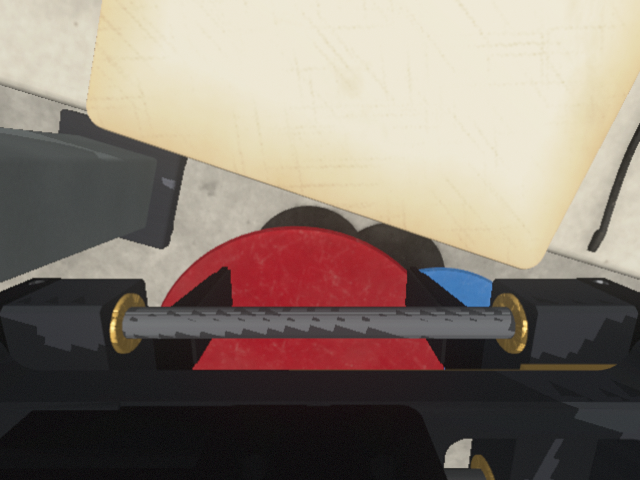

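Top view: the grey stem is in the holder's near cup at (453,238), and the white beater is in its other cup at (463,190). A turquoise look-alike stands at (400,225) and a green one at (401,268). The one to take is grey steel and in the grey holder. I'll confirm it in enlarged crops along with the hub.

```bash
python3 - <<'E'
from h import *
a,_=load('top0'); b,_=load('side0')
f=lambda im,x,y,w,h,W,H:cv2.resize(im[y:y+h,x:x+w],(W,H),interpolation=cv2.INTER_CUBIC)
A=f(a,425,170,65,100,390,600); B=f(a,250,150,65,65,400,400)
C=f(b,280,300,120,115,400,383)
cv2.imwrite('pics/c1.png',A)
cv2.imwrite('pics/c2.png',np.hstack([B,f(b,350,200,100,100,400,400)])); 
cv2.imwrite('pics/c3.png',f(b,280,305,120,110,720,600))
E
```

```text
(no output)
```

View pics/c1.png

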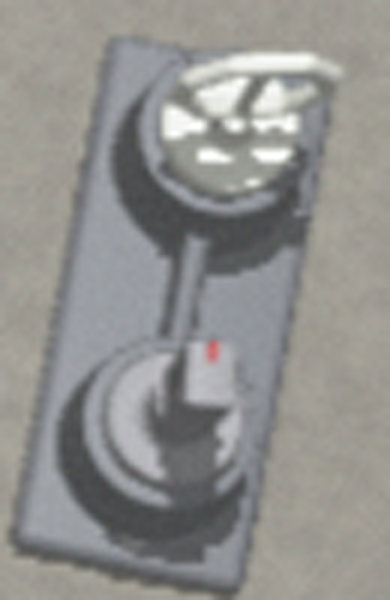

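View pics/c2.png

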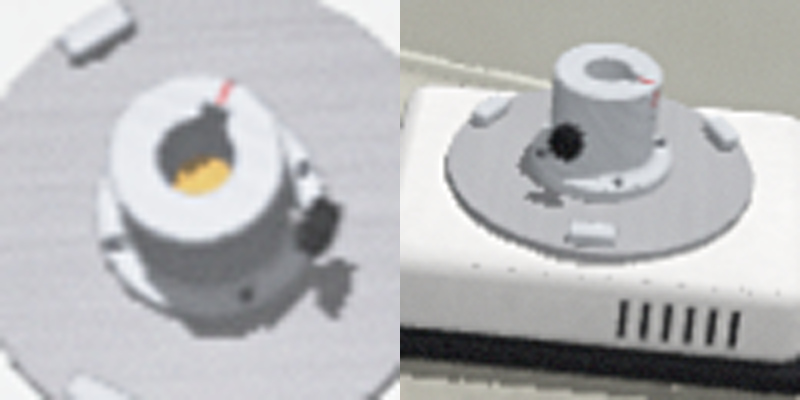

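View pics/c3.png

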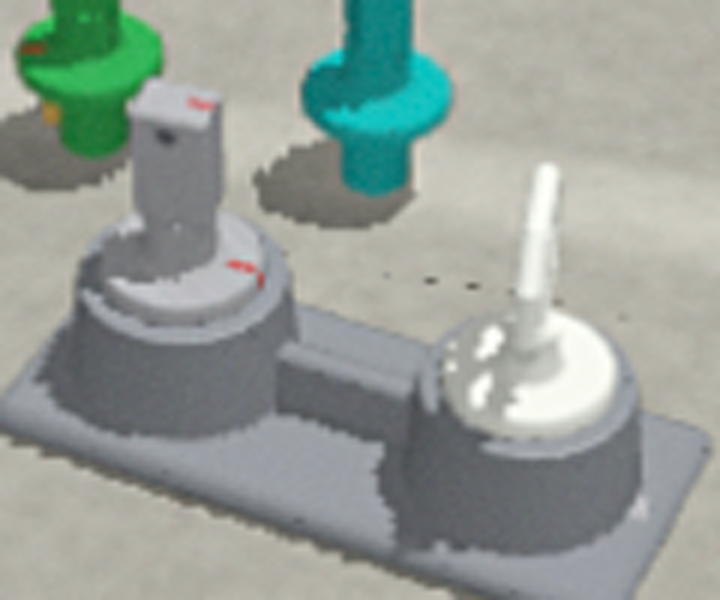

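Confirmed: the grey steel stem with red marks is in the cup at about (455,232). The hub's keyway and red mark are at about (287,165). Next I'll measure both.

```bash
python3 - <<'E'
from h import *
T,PT=load('top0'); S,PS=load('side0')
def red(im,x,y,w,h):
    c=im[y:y+h,x:x+w].astype(int); b,g,r=c[...,0],c[...,1],c[...,2]
    m=(r-np.maximum(g,b)>35).astype(np.uint8)
    n,l,st,ce=cv2.connectedComponentsWithStats(m); return [(ce[i]+[x,y],st[i,4]) for i in range(1,n)]
print('top stem',red(T,440,215,40,40)); print('top hub',red(T,265,155,40,40))
print('side stem',red(S,290,315,60,50)); print('side hub',red(S,380,205,60,40))
def tri(u1,u2):
    o1,d1=ray(PT,*u1); o2,d2=ray(PS,*u2)
    A=np.stack([d1,-d2],1); t=np.linalg.lstsq(A,o2-o1,rcond=None)[0]
    p,q=o1+d1*t[0],o2+d2*t[1]; return (p+q)/2,np.linalg.norm(p-q)
# crops -> px
f=lambda X,Y,s,x,y:((X+.5)/s-.5+x,(Y+.5)/s-.5+y)
top=f(212,373,6,425,170); side=f(178,102,6*720/720,280,305)
sx=lambda X,Y:((X+.5)/6-.5+280,(Y+.5)*110/600-.5+305)
side=sx(178,103)
print('tang top',top,side,tri(top,side),onz(PT,*top,134),onz(PS,*side,134))
print('tang mark top z134', onz(PT,*f(212,351,6,425,170),134), onz(PS,*sx(202,104),134))
k=400/65
hub=f(198,160,k,250,150); bore=f(196,150,k,250,150); mk=f(225,92,k,250,150)
for n,q in (('hub',hub),('mark',mk)): print(n,q,onz(PT,*q,150))
hs=f(608-400,70,4,350,200); ms=f(645-400,80,4,350,200)
print(onz(PS,*hs,150),onz(PS,*ms,150),tri(hub,hs))
print('collar',onz(PS,*sx(185,265),66),onz(PT,*f(170,420,6,425,170),66),'mark',onz(PS,*sx(245,268),66))
E
```

```text
top stem [(array([459.6, 228.2]), np.int32(5))]
top hub [(array([285.66666667, 165.        ]), np.int32(3)), (array([283.5       , 176.83333333]), np.int32(6)), (array([279. , 178.5]), np.int32(2))]
side stem [(array([312.85714286, 323.57142857]), np.int32(7)), (array([321. , 354.2]), np.int32(10))]
side hub [(array([411.5, 220. ]), np.int32(2))]
tang top (459.9166666666667, 231.75) (309.25, 323.475) (array([ 498.34263133, -194.91423472,  131.57119313]), np.float64(0.3284152066108263)) [ 497.58414741 -194.52373669  134.        ] [ 499.33308122 -197.37900116  134.        ]
tang mark top z134 [ 505.31035362 -194.50664239  134.        ] [ 506.05522587 -195.98656744  134.        ]
hub (281.75625, 175.58125) [596.69846549 175.42609649 150.        ]
mark (286.14375, 164.53125) [621.05916031 167.88688863 150.        ]
[598.87905257 172.31075727 150.        ] [620.20747041 166.98678567 150.        ] (array([598.00094703, 175.8611487 , 147.66347182]), np.float64(1.0362085571842685))
collar [ 500.77841309 -200.48608951   66.        ] [ 496.55626632 -192.32491284   66.        ] mark [ 518.31532381 -196.99095291   66.        ]
```

```bash
cat >> h.py <<'E'
from scipy.spatial.transform import Rotation as Ro
def st():
    s=env.state(); R=Ro.from_euler('xyz',s['tcp_rot']).as_matrix()
    y=R[:,1]; print('t',round(s['t'],2),'pos',np.round(s['eef_pos'],1),'x',np.round(R[:,0],3),'y',np.round(y,3),'yaw_jaw',round(np.degrees(np.arctan2(y[1],y[0])),2),'F',np.round(s['ft_force'],1),'M',np.round(s['moment'],2),'op',round(s['opening'],3),'j6',round(s['joints'][5],2)); return s
E
python3 -c "
from h import *
st()"
```

```text
t 0.15 pos [ 179.8 -598.4  214.2] x [-0.     0.001 -1.   ] y [ 0.288 -0.958 -0.001] yaw_jaw -73.28 F [-0.3  0.8 -0.9] M [-0.   -0.06  0.08] op 0.998 j6 -0.11
```

```bash
python3 -m handwheel '[{"travel":[25,35,5],"roll":0},{"travel":[55,70,10],"roll":0},{"travel":[85,105,15],"roll":0},{"travel":[115,142,20],"roll":0},{"travel":[145,180,25],"roll":0},{"travel":[175,218,30],"roll":0},{"travel":[205,256,30],"roll":0},{"travel":[235,294,30],"roll":0}]' -1
```

```text
t: 0.95
eef_pos: [415.7, -302.9, 244.8]
tcp_rot: [1.967, 1.57, -0.883]
ft_force: [-0.0, -0.2, 0.1]
opening: 0.999
```

```bash
python3 -m handwheel '[{"travel":[28,36,0],"roll":-5},{"travel":[55,72,0],"roll":-10},{"travel":[82,107,0],"roll":-12},{"travel":[82,107,0],"roll":-12},{"travel":[82,107,0],"roll":-12}]' -1; python3 - <<'E'
from h import *
st(); save('wrist','w1'); st()
E
```

```text
t: 1.45
eef_pos: [497.0, -196.8, 244.4]
tcp_rot: [-0.206, 1.57, 3.02]
ft_force: [-0.4, 0.3, -0.2]
opening: 1.003
t 1.45 pos [ 497.  -196.8  244.4] x [-0.001  0.    -1.   ] y [ 0.085 -0.996 -0.   ] yaw_jaw -85.13 F [-0.4  0.3 -0.2] M [ 0.    0.01 -0.03] op 1.003 j6 0.99
t 1.5 pos [ 496.6 -197.6  244.5] x [-0.001 -0.    -1.   ] y [ 0.083 -0.997 -0.   ] yaw_jaw -85.22 F [-0.6 -0.7 -0.1] M [-0.    0.03 -0.01] op 0.998 j6 0.99
```

View pics/w1.png

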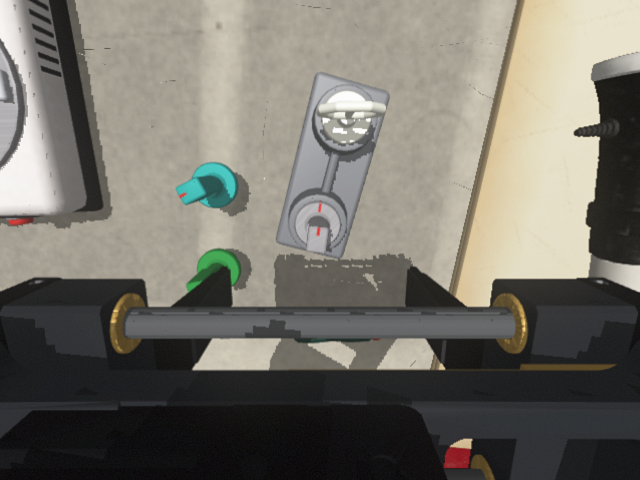

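Wrist view: the stem's tang top is at about (318,235) and its collar at (318,222), with the beater at (347,115). The green look-alike at (215,265) is close to where the left finger would come down, so I'll measure the stem finely and check that clearance.

```bash
python3 - <<'E'
from h import *
W,P=load('w1')
cv2.imwrite('pics/w1c.png',cv2.resize(W[185:265,280:360],(600,600),interpolation=cv2.INTER_CUBIC))
for u,z in [((240,270),44),((196,285),116),((215,260),116),((215,265),44)]: print(u,onz(P,*u,z))
c=W[185:265,280:360].astype(int); m=(c[...,2]-np.maximum(c[...,0],c[...,1])>35).astype(np.uint8)
n,l,s,ce=cv2.connectedComponentsWithStats(m); print(s,ce+[280,185])
E
```

```text
(240, 270) [ 430.97769544 -110.20292224   44.        ]
(196, 285) [438.31935334 -84.6398951  116.        ]
(215, 260) [ 464.75922532 -102.40822269  116.        ]
(215, 265) [434.67057774 -81.03770627  44.        ]
[[   0    0   80   80 6335]
 [  40   16    2    1    2]
 [  38   18    4   10   30]
 [  36   42    5    9   33]] [[319.50749803 224.55422257]
 [320.5        201.        ]
 [319.53333333 207.2       ]
 [317.96969697 231.24242424]]
```

View pics/w1c.png

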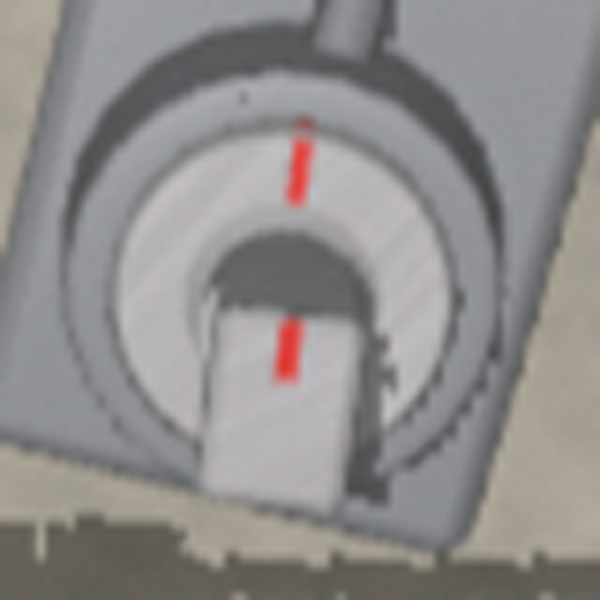

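```bash
python3 - <<'E'
from h import *
W,P=load('w1'); s=7.5
q=lambda X,Y:((X+.5)/s-.5+280,(Y+.5)/s-.5+185)
C=[onz(P,*q(*c),134) for c in [(217,308),(360,318),(342,511),(201,496)]]
C=np.array(C); print(C.round(1), 'ctr',C.mean(0).round(1)); 
for i in range(4): print(np.linalg.norm(C[i]-C[(i+1)%4]).round(1), end=' ')
e=C[0]-C[3]+C[1]-C[2]; w=C[0]-C[1]+C[3]-C[2]
print('yaw x',np.degrees(np.arctan2(e[1],e[0])),'y',np.degrees(np.arctan2(w[1],w[0])))
L,Rr,U=[onz(P,*q(*c),66) for c in [(115,290),(453,295),(290,125)]]
print('collar L R',L,Rr,(L+Rr)/2,np.linalg.norm(L-Rr),U)
a=onz(P,319.5,207.2,66); b=onz(P,317.97,231.24,134); print('marks',a,b)
for n in (C.mean(0)[:2],((L+Rr)/2)[:2]): print('yaw from collar mark',np.degrees(np.arctan2(a[1]-n[1],a[0]-n[0])))
p1,p2=onz(P,*q(305,137),66),onz(P,*q(296,203),66);print('collar mark dir',np.degrees(np.arctan2(*(p1-p2)[1::-1])))
E
```

```text
[[ 508.3 -187.1  134. ]
 [ 508.5 -203.5  134. ]
 [ 485.5 -203.5  134. ]
 [ 485.9 -187.   134. ]] ctr [ 497.1 -195.3  134. ]
16.4 23.0 16.5 22.3 yaw x -0.18865238335428866 y 89.63280722071566
collar L R [ 496.11551134 -171.64286873   66.        ] [ 499.42517123 -219.39666217   66.        ] [ 497.77034128 -195.51976545   66.        ] 47.868346915051895 [ 521.47488587 -194.36686521   66.        ]
marks [ 515.34843618 -196.21754526   66.        ] [ 504.06546444 -195.62871833  134.        ]
yaw from collar mark -2.9110997000118353
yaw from collar mark -2.2732189204241178
collar mark dir -2.8537548810956386
```

```bash
cat >> h.py <<'E'
def tri(obs):
    A=np.zeros((3,3));b=np.zeros(3)
    for P,u in obs:
        o,d=ray(P,*u);Q=np.eye(3)-np.outer(d,d);A+=Q;b+=Q@o
    X=np.linalg.solve(A,b); return X,[np.round(np.array(proj(P,X))-u,1) for P,u in obs]
E
python3 - <<'E'
from h import *
W=load('w1')[1];T=load('top0')[1];S=load('side0')[1]
a=(T,(459.6,228.2));b=(S,(312.86,323.57));c=(W,(317.97,231.24))
for o in ([a,b],[b,c],[a,c],[a,b,c]): print(tri(o))
print(tri([(S,(321,354.2)),(W,(319.53,207.2))]))
E
```

```text
(array([ 505.11712683, -194.25285112,  132.56283546]), [array([0.1, 0.1]), array([ 0.2, -0. ])])
(array([ 504.61367383, -195.56234924,  133.69333466]), [array([-0.3, -0.1]), array([-0. , -0.7])])
(array([ 504.55803474, -194.68695186,  134.63564673]), [array([0.5, 0.2]), array([-1. , -0.5])])
(array([ 504.73211262, -194.85875443,  133.18286338]), [array([0.4, 0.3]), array([-0.1, -0.1]), array([-0.8, -1. ])])
(array([ 517.05172147, -195.98162487,   63.99750262]), [array([-1.1, -0.2]), array([-0.1, -1.9])])
```

```bash
python3 -m handwheel '[{"travel":[0.5,2,-35],"roll":-3},{"travel":[0.5,2,-75],"roll":-6},{"travel":[0.5,2,-110],"roll":-6},{"travel":[0.5,2,-140],"roll":-6},{"travel":[0.5,2,-152],"roll":-6},{"travel":[0.5,2,-152],"roll":-6},{"travel":[0.5,2,-152],"roll":-6}]' -1; python3 - <<'E'
from h import *
st(); save('wrist','w2')
E
```

```text
t: 2.2
eef_pos: [497.6, -196.4, 93.7]
tcp_rot: [2.55, 1.57, -0.614]
ft_force: [-0.4, 0.3, 0.2]
opening: 0.999
t 2.2 pos [ 497.6 -196.4   93.7] x [ 0.001 -0.001 -1.   ] y [-0.023 -1.     0.001] yaw_jaw -91.33 F [-0.4  0.3  0.2] M [ 0.02  0.03 -0.03] op 0.999 j6 1.09
```

View pics/w2.png

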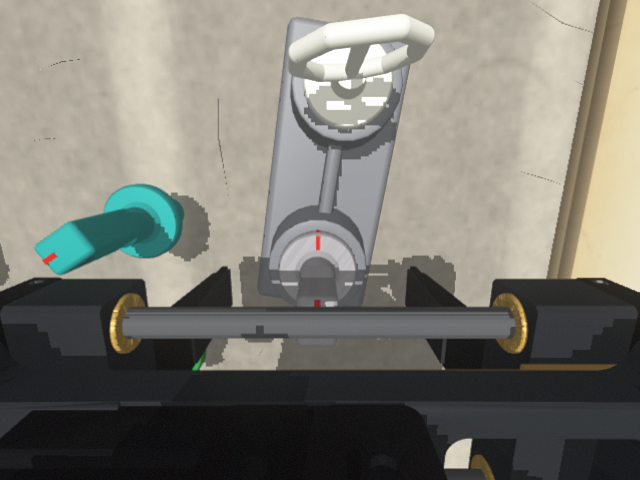

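The tang and its red marks, at (318,242) and (318,302), are on the finger centre line and parallel to it. I'll close the gripper.

```bash
python3 -m handwheel '[{"travel":[0,0,0],"roll":0},{"travel":[0,0,0],"roll":0},{"travel":[0,0,0],"roll":0},{"travel":[0,0,0],"roll":0},{"travel":[0,0,0],"roll":0},{"travel":[0,0,0],"roll":0},{"travel":[0,0,0],"roll":0},{"travel":[0,0,0],"roll":0}]' 1; python3 -c "
from h import *
st()"
```

```text
t: 3.05
eef_pos: [497.3, -195.6, 92.6]
tcp_rot: [0.064, 1.571, -3.1]
ft_force: [-0.1, -0.3, -1.0]
opening: 0.386
t 3.05 pos [ 497.3 -195.6   92.6] x [-0. -0. -1.] y [-0.022 -1.     0.   ] yaw_jaw -91.28 F [-0.1 -0.3 -1. ] M [ 0.   -0.02 -0.05] op 0.386 j6 1.09
```

Still closing (0.386, where the tang would give about 0.19). I'll wait a little longer.

```bash
python3 -m handwheel '[{"travel":[0,0,0],"roll":0},{"travel":[0,0,0],"roll":0},{"travel":[0,0,0],"roll":0},{"travel":[0,0,0],"roll":0},{"travel":[0,0,0],"roll":0},{"travel":[0,0,0],"roll":0}]' 1; python3 -c "
from h import *
st()"
```

```text
t: 3.65
eef_pos: [497.4, -195.6, 92.6]
tcp_rot: [2.04, 1.571, -1.124]
ft_force: [0.5, 0.7, -0.4]
opening: 0.188
t 3.65 pos [ 497.4 -195.6   92.6] x [ 0. -0. -1.] y [-0.022 -1.     0.   ] yaw_jaw -91.28 F [ 0.5  0.7 -0.4] M [ 0.08 -0.11 -0.  ] op 0.188 j6 1.09
```

```bash
python3 -m handwheel '[{"travel":[0,0,20],"roll":0},{"travel":[0,0,55],"roll":0},{"travel":[0,0,95],"roll":0},{"travel":[0,0,135],"roll":0},{"travel":[0,0,165],"roll":0},{"travel":[0,0,170],"roll":0}]'; python3 -c "
from h import *
st()"
```

```text
t: 4.25
eef_pos: [498.0, -196.0, 265.7]
tcp_rot: [2.644, 1.566, -0.52]
ft_force: [1.0, 0.7, -3.2]
opening: 0.185
t 4.25 pos [ 498.  -196.   265.7] x [ 0.004 -0.003 -1.   ] y [-0.022 -1.     0.002] yaw_jaw -91.28 F [ 1.   0.7 -3.2] M [0.03 0.03 0.03] op 0.185 j6 1.09
```

```bash
python3 -m handwheel '[{"travel":[0,35,0],"roll":0},{"travel":[2,80,0],"roll":-2},{"travel":[4,125,0],"roll":-4},{"travel":[6,170,0],"roll":-6},{"travel":[8,215,0],"roll":-8},{"travel":[10,260,0],"roll":-10},{"travel":[14,305,0],"roll":-12},{"travel":[16,340,0],"roll":-14}]'; python3 -m handwheel '[{"travel":[2,20,0],"roll":0},{"travel":[2,32,0],"roll":0},{"travel":[2,32,0],"roll":0},{"travel":[2,32,0],"roll":0}]'; python3 -c "
from h import *
st();save('wrist','w3');st()"
```

```text
t: 5.05
eef_pos: [512.6, 146.7, 260.9]
tcp_rot: [0.394, 1.568, -3.015]
ft_force: [-0.4, -0.3, -2.5]
opening: 0.189
t: 5.45
eef_pos: [515.1, 175.7, 262.0]
tcp_rot: [0.755, 1.569, -2.653]
ft_force: [1.1, -0.4, -2.9]
opening: 0.188
t 5.45 pos [515.1 175.7 262. ] x [-0.001 -0.001 -1.   ] y [-0.264 -0.965  0.001] yaw_jaw -105.28 F [ 1.1 -0.4 -2.9] M [-0.   -0.04 -0.04] op 0.188 j6 2.05
t 5.5 pos [515.2 175.4 262.2] x [-0.001 -0.001 -1.   ] y [-0.264 -0.964  0.001] yaw_jaw -105.32 F [ 0.4 -0.3 -3.8] M [0.01 0.01 0.03] op 0.188 j6 2.05
```

View pics/w3.png

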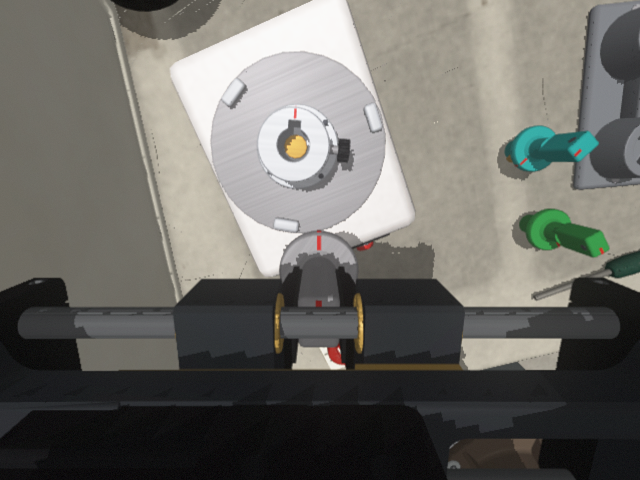

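The hub is at about (295,147) with its keyway and red mark at (294,115). The held stem's collar mark is at (318,242). Next, the fine measurement of the hub.

```bash
python3 - <<'E'
from h import *
W,P=load('w3')
cv2.imwrite('pics/w3c.png',cv2.resize(W[95:195,245:345],(600,600),interpolation=cv2.INTER_CUBIC))
cv2.imwrite('pics/w3d.png',cv2.resize(W[225:355,265:375],(506,598),interpolation=cv2.INTER_CUBIC))
c=W[90:350,245:345].astype(int); m=(c[...,2]-np.maximum(c[...,0],c[...,1])>35).astype(np.uint8)
n,l,s,ce=cv2.connectedComponentsWithStats(m); print(s[1:],ce[1:]+[245,90])
E
```

```text
[[ 49  18   3  11  32]
 [ 41  46  21  22 304]
 [ 72 140   4   3  12]
 [ 72 145   5  16  71]
 [ 71 210   6   7  38]
 [ 31 225   2   2   3]
 [ 31 230   2   3   5]
 [ 30 251   3   6  10]
 [ 82 254  13   6  44]] [[294.96875    112.84375   ]
 [296.51315789 147.52960526]
 [318.5        231.        ]
 [318.74647887 242.53521127]
 [318.39473684 303.31578947]
 [276.33333333 315.33333333]
 [276.4        321.2       ]
 [275.8        343.3       ]
 [333.77272727 347.40909091]]
```

View pics/w3c.png

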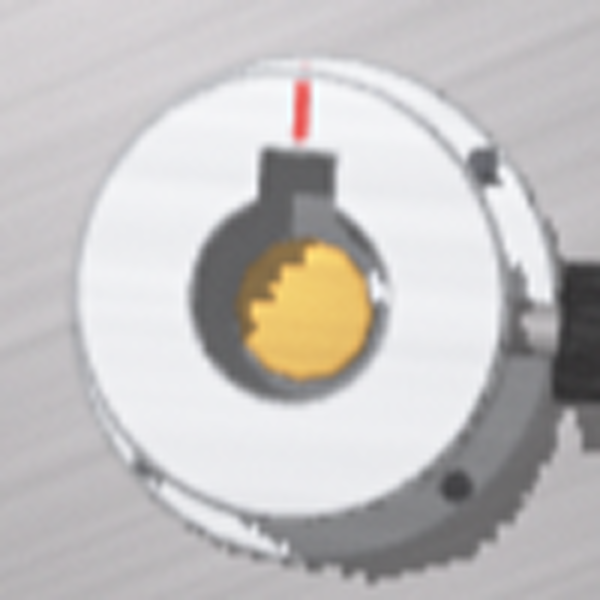

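View pics/w3d.png

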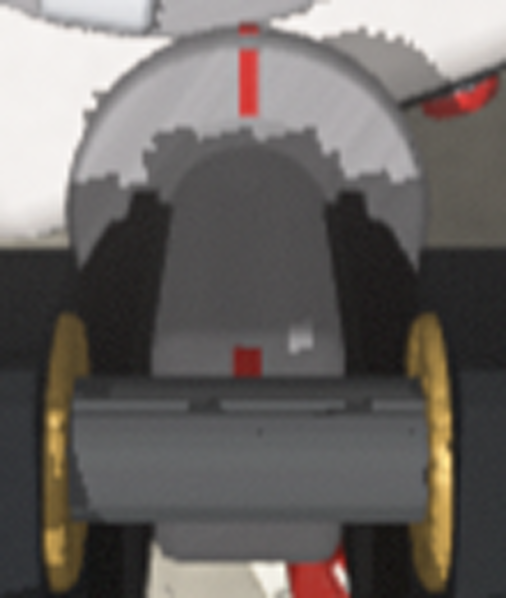

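```bash
python3 - <<'E'
from h import *
W,P=load('w3')
q=lambda X,Y:((X+.5)/6-.5+245,(Y+.5)/6-.5+95)
def circ(pts,z):
    w=np.array([onz(P,*p,z)[:2] for p in pts]); A=np.c_[2*w,np.ones(len(w))]
    s=np.linalg.lstsq(A,(w**2).sum(1),rcond=None)[0]; r=np.sqrt(s[2]+s[0]**2+s[1]**2); return s[:2],r,np.hypot(*(w-s[:2]).T)-r
o=circ([q(*p) for p in [(78,295),(503,300),(295,517),(130,150),(140,445),(455,450),(460,150)]],150); print('outer',o)
# auto: white face contour / bore dark
g=W[95:195,245:345]; 
b=circ([q(*p) for p in [(190,295),(391,298),(293,403),(225,367),(363,366)]],150); print('bore',b)
k=[onz(P,*q(*p),150) for p in [(263,149),(336,155),(302,83),(302,138)]]
for c in (o[0],b[0]):
  for p in ((k[0]+k[1])/2,(k[2]+k[3])/2): d=p[:2]-c; print('yaw',np.degrees(np.arctan2(d[1],d[0])),np.hypot(*d))
print('kw perpendicular',np.degrees(np.arctan2(*(k[0]-k[1])[1::-1]))-90,'mark dir',np.degrees(np.arctan2(*(k[2]-k[3])[1::-1])))
# held collar
s=4.6; q2=lambda X,Y:((X+.5)/s-.5+265,(Y+.5)/s-.5+225)
for z in (236,): print('collar',circ([q2(*p) for p in [(70,195),(100,110),(170,52),(249,34),(330,53),(392,105),(425,195)]],z))
a=onz(P,318.75,242.5,236);print('collar mark',a)
E
```

```text
outer (array([596.11801803, 174.27829272]), np.float64(28.96844096010598), array([ 0.23854824, -0.75401093, -0.06547548, -0.2216735 , -0.13277078,
        0.45907692,  0.45704094]))
bore (array([596.61001036, 174.58899811]), np.float64(13.452331667851897), array([ 0.1968179 ,  0.05119579,  0.47332084, -0.4904228 , -0.25207715]))
yaw -18.45862543129068 18.9006082158745
yaw -18.781679366997516 24.082718076887055
yaw -19.85113306038272 18.537777752288182
yaw -19.87485833979209 23.72127635438923
kw perpendicular -19.740095364300956 mark dir -16.307222761053765
collar (array([515.90183133, 175.51979437]), np.float64(23.806057525674227), array([ 0.04621214, -0.03487634, -0.07104712,  0.04573372,  0.0595159 ,
       -0.02952562, -0.01633134]))
collar mark [532.60163635 170.77070977 236.        ]
```

```bash
python3 -m handwheel '[{"travel":[30,0,0],"roll":-1},{"travel":[65,-1,0],"roll":-3},{"travel":[81,-1,0],"roll":-3.7},{"travel":[81,-1,0],"roll":-3.7},{"travel":[81,-1,-10],"roll":-3.7},{"travel":[81,-1,-20],"roll":-3.7},{"travel":[81,-1,-20],"roll":-3.7}]'; python3 -c "
from h import *
st();save('wrist','w4');save('side','s4');save('top','t4');st()
f=lambda n,x,y,w,h,W,H:cv2.resize(load(n)[0][y:y+h,x:x+w],(W,H),interpolation=cv2.INTER_CUBIC)
cv2.imwrite('pics/c4.png',np.hstack([f('w4',250,190,140,170,400,486),f('s4',360,150,82,100,400,486)]))"
```

```text
t: 6.2
eef_pos: [594.9, 175.1, 240.9]
tcp_rot: [0.536, 1.568, -2.937]
ft_force: [-0.5, 0.2, -2.3]
opening: 0.184
t 6.2 pos [594.9 175.1 240.9] x [-0.003 -0.001 -1.   ] y [-0.325 -0.946  0.002] yaw_jaw -108.97 F [-0.5  0.2 -2.3] M [ 0.06 -0.01  0.02] op 0.184 j6 2.08
t 6.35 pos [596.1 175.5 242.9] x [ 0. -0. -1.] y [-0.325 -0.946 -0.   ] yaw_jaw -108.96 F [-0.8 -0.1 -2.7] M [ 0.06  0.04 -0.01] op 0.188 j6 2.08
```

View pics/c4.png

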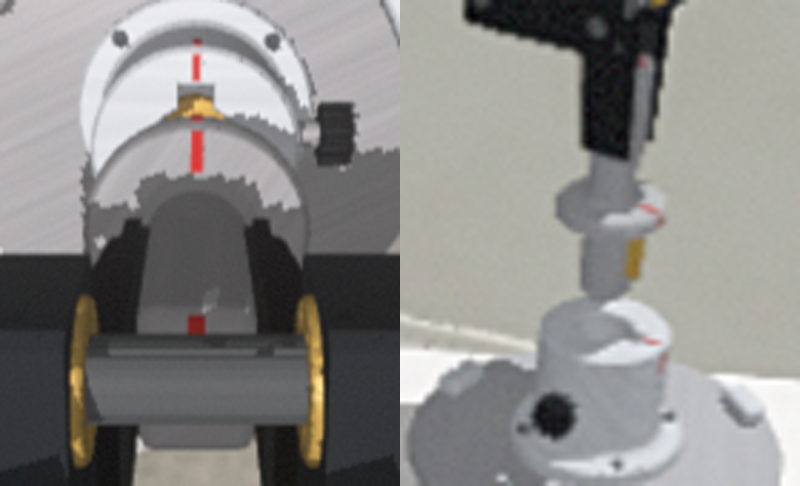

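Wrist crop: the collar mark, keyway and hub mark are all in line at crop columns 196–197. Side crop: the key faces the keyway. I'll enter the bore in small steps and watch the forces.

```bash
python3 -m handwheel '[{"travel":[0,-0.5,-8],"roll":0},{"travel":[0,-0.5,-16],"roll":0},{"travel":[0,-0.5,-21],"roll":0},{"travel":[0,-0.5,-24],"roll":0},{"travel":[0,-0.5,-24],"roll":0}]'; python3 -c "
from h import *
st()"
```

```text
t: 6.85
eef_pos: [596.2, 174.9, 218.1]
tcp_rot: [0.589, 1.57, -2.884]
ft_force: [0.5, 0.0, -3.6]
opening: 0.188
t 6.85 pos [596.2 174.9 218.1] x [-0.001 -0.    -1.   ] y [-0.325 -0.946  0.001] yaw_jaw -108.98 F [ 0.5  0.  -3.6] M [ 0.02 -0.02  0.04] op 0.188 j6 2.08
```

Nose is 6 mm in with no contact force. Continuing past the key height (TCP about 212).

```bash
python3 -m handwheel '[{"travel":[0,0,-3],"roll":0},{"travel":[0,0,-5],"roll":0},{"travel":[0,0,-7],"roll":0},{"travel":[0,0,-9],"roll":0},{"travel":[0,0,-10],"roll":0},{"travel":[0,0,-10],"roll":0}]'; python3 -c "
from h import *
st()"
```

```text
t: 7.45
eef_pos: [596.3, 174.9, 208.5]
tcp_rot: [0.878, 1.571, -2.595]
ft_force: [0.2, 0.4, -4.3]
opening: 0.19
t 7.45 pos [596.3 174.9 208.5] x [-0. -0. -1.] y [-0.325 -0.946  0.   ] yaw_jaw -108.98 F [ 0.2  0.4 -4.3] M [0.04 0.   0.02] op 0.19 j6 2.08
```

```bash
python3 -m handwheel '[{"travel":[0,0,-4],"roll":0},{"travel":[0,0,-8],"roll":0},{"travel":[0,0,-11],"roll":0},{"travel":[0,0,-14],"roll":0},{"travel":[0,0,-17],"roll":0},{"travel":[0,0,-17],"roll":0}]'; python3 -c "
from h import *
st()"
```

```text
t: 8.05
eef_pos: [596.3, 174.9, 191.7]
tcp_rot: [1.341, 1.571, -2.132]
ft_force: [-2.5, -0.7, 4.2]
opening: 0.187
t 8.05 pos [596.3 174.9 191.7] x [-0. -0. -1.] y [-0.325 -0.946  0.   ] yaw_jaw -108.98 F [-2.5 -0.7  4.2] M [-0.06  0.6   0.01] op 0.187 j6 2.08
```

```bash
python3 -m handwheel '[{"travel":[-0.4,0,-2],"roll":0},{"travel":[-0.4,0,-4],"roll":0},{"travel":[-0.4,0,-6],"roll":0},{"travel":[-0.4,0,-6],"roll":0}]'; python3 -c "
from h import *
st();save('side','s5')
cv2.imwrite('pics/c5.png',cv2.resize(load('s5')[0][150:250,360:442],(492,600),interpolation=cv2.INTER_CUBIC))"
```

```text
t: 8.45
eef_pos: [596.2, 174.9, 185.9]
tcp_rot: [-2.822, 1.57, -0.012]
ft_force: [-1.8, -0.4, 6.0]
opening: 0.188
t 8.45 pos [596.2 174.9 185.9] x [ 0.001 -0.    -1.   ] y [-0.325 -0.946 -0.   ] yaw_jaw -108.98 F [-1.8 -0.4  6. ] M [-0.16  0.44  0.02] op 0.188 j6 2.08
```

View pics/c5.png

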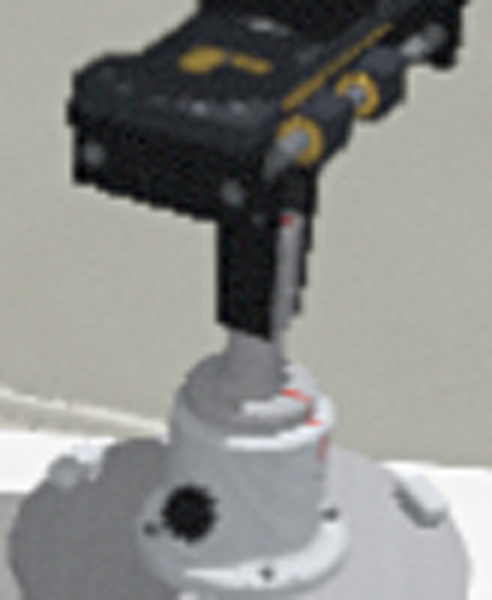

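The collar is almost on the hub and the marks line up. Now I'll press gently until the force steps up.

```bash
python3 -m handwheel '[{"travel":[0,0,-0.7],"roll":0},{"travel":[0,0,-1.4],"roll":0},{"travel":[0,0,-1.4],"roll":0}]'; python3 -c "
from h import *
st()"
```

```text
t: 8.8
eef_pos: [596.2, 174.9, 184.7]
tcp_rot: [-2.84, 1.57, -0.03]
ft_force: [-1.3, -1.5, 7.7]
opening: 0.186
t 8.8 pos [596.2 174.9 184.7] x [ 0.001 -0.    -1.   ] y [-0.325 -0.946 -0.   ] yaw_jaw -108.98 F [-1.3 -1.5  7.7] M [-0.26  0.49 -0.03] op 0.186 j6 2.08
```

```bash
python3 -m handwheel '[{"travel":[0,0,-0.6],"roll":0},{"travel":[0,0,-1],"roll":0},{"travel":[0,0,-1],"roll":0}]'; python3 -c "
from h import *
st()"
```

```text
t: 9.1
eef_pos: [596.2, 174.9, 184.6]
tcp_rot: [-2.75, 1.569, 0.061]
ft_force: [-4.4, -1.0, 13.4]
opening: 0.188
t 9.1 pos [596.2 174.9 184.6] x [ 0.002  0.    -1.   ] y [-0.325 -0.946 -0.001] yaw_jaw -108.98 F [-4.4 -1.  13.4] M [-0.39  1.03  0.02] op 0.188 j6 2.08
```

Hard stop: 1 mm was commanded, the tool moved 0.1 mm, and the force stepped up to 13 N. I'll add a little more push, watching for slip.

```bash
python3 -m handwheel '[{"travel":[-0.2,0,-0.8],"roll":0},{"travel":[-0.2,0,-1],"roll":0},{"travel":[-0.2,0,-1],"roll":0},{"travel":[-0.2,0,-1],"roll":0},{"travel":[-0.2,0,-1],"roll":0}]'; python3 -c "
from h import *
st();save('side','s6');save('wrist','w6');st()
f=lambda n,x,y,w,h,W,H:cv2.resize(load(n)[0][y:y+h,x:x+w],(W,H),interpolation=cv2.INTER_CUBIC)
cv2.imwrite('pics/c6.png',np.hstack([f('w6',250,190,140,170,400,486),f('s6',372,175,66,80,400,486)]))"
```

```text
t: 9.6
eef_pos: [596.3, 174.9, 184.6]
tcp_rot: [-2.73, 1.568, 0.081]
ft_force: [-4.8, -1.9, 21.0]
opening: 0.188
t 9.6 pos [596.3 174.9 184.6] x [ 0.003  0.    -1.   ] y [-0.325 -0.946 -0.001] yaw_jaw -108.98 F [-4.8 -1.9 21. ] M [-0.47  1.38 -0.07] op 0.188 j6 2.08
t 9.7 pos [596.3 174.9 184.6] x [ 0.003  0.    -1.   ] y [-0.325 -0.946 -0.001] yaw_jaw -108.98 F [-5.  -2.4 21.2] M [-0.48  1.36 -0.05] op 0.187 j6 2.08
```

View pics/c6.png

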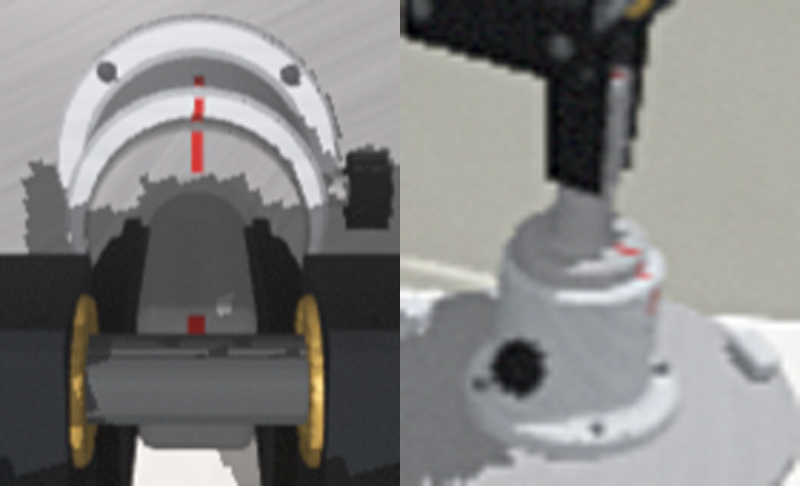

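The collar is flat on the hub and the red marks are in line. TCP z is 184.6, exactly the predicted home height (92.6 + 92). The push holds steady at about 21 N with no slip, so I'll hand it in.

```bash
python3 -c "
from h import *
print(job.job_done())"
```

```text
the job is handed in; nothing more can be done
None
```

The drive stem is home in the hub, and the gripper is still holding it and pressing it down, so you can tighten the locking screw. I took the grey steel stem from the holder, turned it until its key lined up with the keyway, and pushed it down past the ejector until the collar met the hub.

**Last checks, at 9.7 s:**
- **Height:** the TCP is at z = 184.6 mm, which is the height expected with the stem fully home. It stopped hard there: about 2 mm of further commanded push moved it only 0.1 mm.
- **Push:** the upward force held steady at about 21 N. The opening reading stayed at 0.19, and there was no sign of slip in the grip.
- **Alignment:** the wrist and side pictures show the collar down on the hub with the red marks in line.
- **Side load:** a sideways force of about 5 N and a moment of about 1.4 N m remained, so the stem leans slightly on the bore or the collar. I left it that way.
- **Other things on the table:** the arm stayed clear of the beater, the look-alikes and the loose items as I planned it. I did not take a final picture of them.

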